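Lock the vial rotor on its drive spindle with the linch pin

TASK

Lock the vial rotor onto its drive: turn the rotor by hand until a slot in its hub lines up with the cross hole of the spindle, feel the linch pin gently through hub and spindle until its shoulder sits home against the hub, then flip the sprung ring over the spindle and press it down until it snaps past the pin's end. Never force the pin, and leave the vials and the beaker beside the work where they are.

Things in the scene. Friction and masses are not known exactly. Their poses are not given: they have to be found in the camera images.
- stand: Bench rotator. Origin on the bench under its base plate's middle (170 x 150 mm, 14 mm high; switch panel along the -x edge, 38 mm); z up, x along the cross hole. On it a grey round drive head (92 mm across, top 59 mm up) with an upright square spindle (19 mm, top 113 mm up); cross hole 9.2 mm, 100 mm up. The head is bolted rigidly in belt slots, up to 8 mm off in y and 2 mm in x: not measured.
- hole_nominal (a point): Point of the stand 100 mm above the plate's middle, where the cross hole's middle would be if the head stood exactly in the middle (see stand). The rotor's aluminium hub, 34 x 34 mm square, surrounds the spindle here: its top has two crossed slots 11 mm wide; walls 4 mm thick, tops 4 mm above the hole's axis; slot floor 3 mm below it, sprung: it yields 1 to 2 mm under a few N.
- rotor (a joint): Angle of the vial rotor about the spindle, rad, counterclockwise from above, -0.6 to 2.17; turns stiffly (0.12 N m) and stays put. At 0 and at 1.571 a hub slot is in line with the cross hole. Four flat arms at 45 degrees to the slots (16 mm wide, 7 mm thick, tops 77 mm above the bench) carry empty vial cups, 31 mm across, 78 mm from the axis, no higher than 78 mm.
- linch_pin: Steel linch pin. Origin on the shank axis at the shoulder, x to the point, z up as it lies (axis 4 mm up) and goes in. Shank 8 mm thick with a round nose that ends at x = 44 mm. Square neck 9 mm wide, 8 mm high, x = 0 to 5 mm, fits the slot; shoulder 16 mm wide, x = 0 to -14 mm. Pushing takes 2 to 6 N, more if it binds; over 20 N against the drive scores it.
- pin_mid (a point): Point on the pin's axis 17 mm from the shoulder towards the nose: on the spindle's axis when the pin is home, that is when the shoulder touches the hub's outer wall (17 mm from the spindle's axis). The nose then stands 10 mm beyond the hub. The pin may go in from either side.
- ring (a joint): Angle, rad, of the pin's sprung wire ring (57 mm across, wire 4.5 mm), hinged in the shoulder at pin x = -10 mm, z = 0, along y; far side 55 mm from the hinge. 0: lies along the pin, far side at the nose; positive: raised. It stays where put. Pressed down, it lands on the nose at 0.065, springs over it with about 5 N, snaps to -0.06 to -0.12. Closes only with the pin home within 2 mm.
- vial_01: Bystander: screw-cap sample vial, 23 mm across, 48 mm high; origin under its middle.
- vial_02: Bystander: screw-cap sample vial, 23 mm across, 48 mm high; origin under its middle.
- vial_03: Bystander: screw-cap sample vial, 23 mm across, 48 mm high; origin under its middle.
- beaker_2: Bystander: small lab beaker, 50 mm across, 62 mm high; origin under its middle.
- pin_tab (a point): Middle of the pin's thumb tab, the part to grip: 14 mm wide, 26 mm long (pin x = -12 to -38 mm), 15 mm high (pin z = -4 to 11 mm); this point is 26 mm behind the shoulder and 3.5 mm above the shank axis.

How it is judged:
On the way, in this order (a step that is already met when the one before it is completed fails the run):
1. a slot of the rotor hub lines up with the spindle's cross hole ((value of joint rotor between -0.12 and 0.12 rad or value of joint rotor between 1.45 and 1.69 rad)), for 0.1 s.
2. the linch pin is pushed through hub and spindle (z of pin_mid in the frame of stand between 0.096 and 0.104 m and angle between the x axis of linch_pin and the x axis of stand, either way round below 0.15 rad and x of pin_mid in the frame of stand between -0.006 and 0.006 m and y of pin_mid in the frame of stand between -0.0105 and 0.0105 m), for 0.1 s.
At the end, for the whole second after the job is handed in: The pin sits through hub and spindle (its middle within 6 mm along and 10.5 mm across of the nominal hole, within 4 mm in height and 0.15 rad of its direction), a slot in line within 0.12 rad, the ring snapped below the nose (angle under -0.035), pin at rest and let go (all of step 2 and value of joint ring below -0.035 rad and linear speed of linch_pin below 0.02 m/s and (value of joint rotor between -0.12 and 0.12 rad or value of joint rotor between 1.45 and 1.69 rad)); the robot touches nothing.
It fails at once if the linch pin is pressed against the drive with more than 20 N (contact force between linch_pin and stand above 20 N).
It fails at once if a vial or the beaker beside the work is shifted by more than 20 mm (distance of any of vial_01, vial_02, vial_03, beaker_2 from where it was at the start of the episode above 0.02 m).
It also fails if it takes over 72 s, if anything falls off the work surface, if the arm or the gripper's body presses on something with over 40 N, if the wrist force passes 120 N, or if a joint passes its speed limit or range.

ROBOT

A 6-joint arm with a two-finger parallel gripper is mounted at the origin on a cart in front of the work surface, level with it; the furniture and walls round the work are solid. World frame = base frame: x ahead of the robot, y to its left, z up, the work surface at z = 0. Lengths are in m, angles in rad, forces in N, time in s.
With the tool pointing down it reaches from about 0.375 to 0.925 m from the base axis. Payload 5.7 kg.
Tool frame: the origin (TCP) lies midway between the tips of the shut fingers; the grasp point (between the pads) lies 19 mm behind it; z points along the fingers, x is the direction in which the jaws open and shut, and the axes are right-handed (so a half turn about z gives the same grasp; the last joint's range is limited). The gripper opens to 88 mm and grips with 3 to 60 N. Pads are 20 mm wide; open, the fingers measure 115 mm over their backs; the gripper's body (75 mm by 178 mm) begins 61 mm behind the grasp point.
Start: joints at [-1.365, 0.359, 1.51, -0, 1.272, -0.115], TCP at [0.189, -0.569, 0.223] pointing down, gripper open.
Joint ranges: [-2.97, 2.97], [-1.01, 2.36], [0.21, 2.38], [-0.96, 4.11], [0.2, 2.71], [-2.98, 2.98]. Speed limits (rad/s): [2.39, 2.39, 3.14, 3.14, 3.14, 3.14].

INTERFACE

Orientations are given as a unit quaternion [x, y, z, w].
In Python, from bench import move_ptp, servo_line, goto_joints, move_gripper, sleep, inverse_kinematics, capture, PlanningError, close_job, spot_in, silhouettes, current_clock, current_joint_pos, current_qvel, current_joint_torque, current_position, current_orientation, current_force, current_torque, current_finger_gap gives the robot as it stands. Calls block until the motion is done:
- move_ptp(position, orientation): joint-space move of the TCP to a pose.
- servo_line(position, orientation=None, rate=0.15, contact_N=None): straight line of the TCP; orientation=None keeps the orientation; rate is the mean speed in m/s. With contact_N (N) it stops when the force on the tool has changed by that much, and returns True; else False.
- goto_joints(angles): joint-space move.
- move_gripper(opening): finger opening in m; the grip force is fixed at half the most; returns when the fingers have stopped.
- sleep(seconds).
- inverse_kinematics(position, orientation): joint angles nearest the present ones, or None.
- capture(name): name is "scene" or "top" or "wrist"; returns a dict with "image" (400x640x3 uint8, blue, green, red), "range_z" (400x640 float32, m along the optical axis (not along the pixel's ray), 0 where there is no reading), "intrinsics" (3x3 intrinsics, pixels), "R" (3x3) and "t" (3): a world point X has camera coordinates R X + t. Camera axes: x right, y down, z forward; pixel columns grow to the right and rows downward; lengths in m; the calibration is good to about 2 mm. A picture is of the moment at which its call begins.
A pose or a line that the arm cannot do raises PlanningError and nothing moves.
- close_job(): hands the job in, once; it reports no verdict.
Trained networks look in the newest picture that a camera, given by its name, has taken for a name from the list of things; names that differ only in an ending like _2 or _b are one class to them, and where a whole thing is asked for, a point or a joint stands for the part that bears it (a point fixed in the world has none). Each returns a list of dicts, best first, with "conf" (0 to 1); they miss things now and then, are a little off and sometimes report something else, mostly with a low value. They report only what shows in the picture. A call takes as long as a camera call.
- spot_in(camera, query): "xy" ([column, row] in pixels, amid what is visible of it).
- silhouettes(camera, query): "region" (400x640 bool, what is visible of it) and "xy" ([column, row] in pixels, amid what is visible of it).
Readings, each from a call of its own:
- current_clock(): time.
- current_joint_pos(): joint angles.
- current_qvel(): joint speeds.
- current_joint_torque(): joint torques, N m.
- current_position(): TCP position.
- current_orientation(): TCP orientation.
- current_force(): force on the tool from outside, world axes, zero at the start.
- current_torque(): the same for the moment, N m.
- current_finger_gap(): finger opening in m.
Only numpy, scipy, OpenCV 4.12 (cv2) and the standard library are available. Lean on these libraries where they do the work, as an engineer would, in place of code of your own. Each camera call takes 0.05 s, during which the arm holds its last target. There are 200 camera calls.

## Working session

There is one attempt and no reset: what is moved stays moved. The work goes in short steps, each a Python script; the robot and the scene stay as the last script left them, time stands still between calls to the robot, and variables do not carry over. Pictures are saved under pics/ and viewed, about 8 in all and at most 12, crops included, and the job is handed in when it is done.

```bash
ls; mkdir -p pics
cat > h.py <<'E'
import numpy as np, cv2
from bench import *
def cloud(c):
    K,R,t=map(np.array,(c["intrinsics"],c["R"],c["t"])); z=c["range_z"]
    v,u=np.mgrid[:400,:640]
    P=np.stack([(u-K[0,2])/K[0,0]*z,(v-K[1,2])/K[1,1]*z,z],-1)
    W=(P-t)@R; W[z<=0]=np.nan
    return W
def proj(c,X):
    K,R,t=map(np.array,(c["intrinsics"],c["R"],c["t"])); p=K@(R@np.array(X)+t); return p[:2]/p[2]
E
python3 - <<'E'
from h import *
print(current_clock())
for n in("scene","top"):
    c=capture(n); cv2.imwrite(f"pics/{n}0.png",c["image"]); W=cloud(c)
    np.savez(f"/tmp/{n}0.npz",**c)
    print(n,"cam at",-np.array(c["R"]).T@c["t"])
    for q in("stand","rotor","linch_pin","ring","pin_tab","vial_01","beaker_2"):
        for d in silhouettes(n,q)[:4]:
            w=W[d["region"]]; w=w[~np.isnan(w[:,0])]
            if len(w): print(q,round(d["conf"],2),np.round(d["xy"]),len(w),np.round(np.median(w,0),3),np.round(w.min(0),3),np.round(w.max(0),3))
E
```

```text
pics
0.0
scene cam at [-0.30790345 -0.54721433  0.95280821]
stand 0.79 [301. 208.] 2214 [0.54  0.091 0.041] [ 0.248 -0.059 -0.005] [0.682 0.243 0.367]
rotor 0.94 [303. 198.] 732 [0.551 0.097 0.075] [ 0.477  0.029 -0.002] [0.649 0.222 0.107]
linch_pin 0.61 [389. 286.] 112 [ 0.434 -0.252  0.013] [ 0.402 -0.276  0.004] [ 0.478 -0.239  0.052]
linch_pin 0.47 [298. 197.] 789 [0.55  0.096 0.075] [ 0.247 -0.063 -0.003] [0.671 0.243 0.377]
ring 0.54 [376. 282.] 60 [ 0.443 -0.225  0.024] [ 0.426 -0.277 -0.004] [ 0.476 -0.205  0.045]
pin_tab 0.63 [390. 289.] 148 [ 0.446 -0.249  0.013] [ 0.402 -0.275 -0.003] [ 0.508 -0.223  0.056]
pin_tab 0.43 [299. 207.] 2145 [0.54  0.09  0.045] [ 0.466  0.029 -0.002] [0.673 0.213 0.117]
top cam at [0.42539871 0.01909265 1.08978915]
stand 0.78 [280. 194.] 3657 [0.559 0.11  0.037] [ 0.471  0.027 -0.005] [0.653 0.207 0.116]
stand 0.46 [421. 245.] 173 [ 0.435 -0.253  0.012] [ 0.406 -0.273 -0.003] [ 0.478 -0.233  0.057]
rotor 0.92 [282. 194.] 946 [0.554 0.108 0.076] [0.481 0.029 0.014] [0.648 0.194 0.111]
linch_pin 0.48 [423. 243.] 167 [ 0.435 -0.25   0.012] [ 0.406 -0.268 -0.003] [ 0.48  -0.231  0.056]
pin_tab 0.45 [422. 245.] 132 [ 0.435 -0.25   0.012] [ 0.408 -0.266 -0.003] [ 0.478 -0.231  0.056]
vial_01 0.64 [454. 163.] 84 [ 0.654 -0.338  0.038] [ 0.646 -0.349  0.008] [ 0.665 -0.332  0.053]
vial_01 0.43 [454. 172.] 100 [ 0.622 -0.332  0.034] [ 0.613 -0.348 -0.002] [ 0.637 -0.326  0.053]
vial_01 0.4 [440. 165.] 84 [ 0.638 -0.306  0.037] [ 0.629 -0.318  0.002] [ 0.651 -0.3    0.053]
beaker_2 0.85 [187. 236.] 375 [0.456 0.37  0.027] [ 0.431  0.336 -0.006] [0.477 0.385 0.066]
beaker_2 0.57 [422. 243.] 154 [ 0.435 -0.25   0.012] [ 0.406 -0.266 -0.003] [ 0.483 -0.231  0.056]
```

Run:
```python
import cv2,numpy as np
t=cv2.imread("pics/top0.png"); 
a=cv2.resize(t[140:260,220:340],(600,600),interpolation=cv2.INTER_CUBIC)
cv2.imwrite("pics/top_a.png",a)
b=cv2.resize(t[205:285,380:460],(400,400),interpolation=cv2.INTER_CUBIC)
s=cv2.imread("pics/scene0.png"); c=cv2.resize(s[250:330,340:420],(400,400),interpolation=cv2.INTER_CUBIC)
cv2.imwrite("pics/pin_b.png",np.hstack([b,c]))
```

```text
(no output)
```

View pics/top0.png

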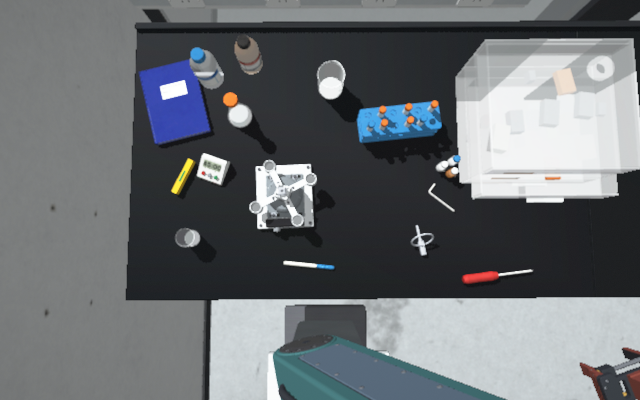

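View pics/top_a.png

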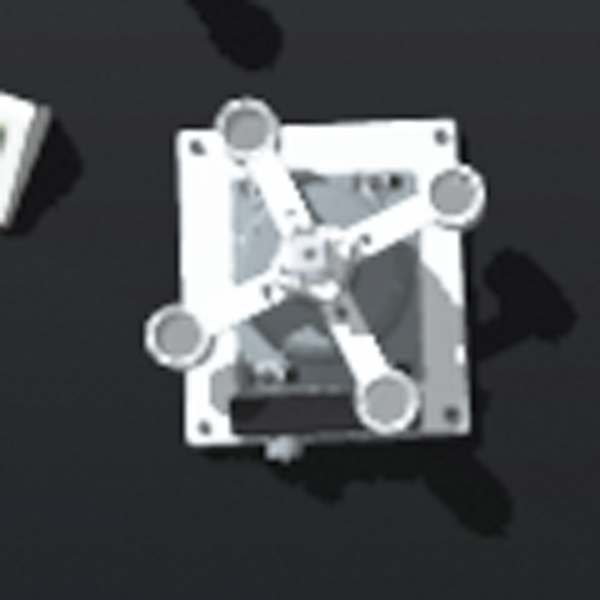

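View pics/pin_b.png

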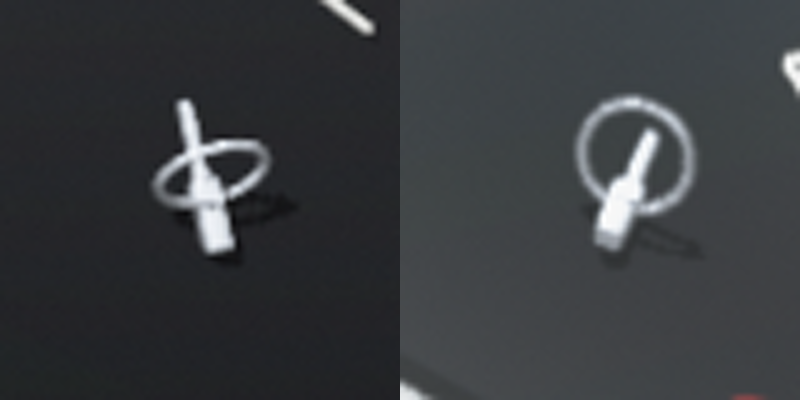

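```bash
cat >> h.py <<'E'
def down(phi): return [np.cos(phi/2),np.sin(phi/2),0,0]   # tool x at world yaw phi
def rect(P):
    (c,s,a)=cv2.minAreaRect((P[:,:2]*1000).astype(np.float32)); return np.round(c,1),np.round(s,1),round(a,2)
def pinstand(c,pb=(.38,.52,-.30,-.19)):
    W=cloud(c).reshape(-1,3); W=W[~np.isnan(W[:,0])]
    S=W[(abs(W[:,0]-.56)<.13)&(abs(W[:,1]-.11)<.13)]
    pl=S[(S[:,2]>.008)&(S[:,2]<.02)]; print("plate",rect(pl))
    sp=S[S[:,2]>.108]; print("spindle",len(sp),sp.mean(0).round(4), sp.min(0).round(4),sp.max(0).round(4))
    B=W[(W[:,0]>pb[0])&(W[:,0]<pb[1])&(W[:,1]>pb[2])&(W[:,1]<pb[3])&(W[:,2]>.006)]
    return B
E
python3 - <<'E'
from h import *
B=pinstand(dict(np.load("/tmp/top0.npz")))
lo=B[B[:,2]<.02]; print(lo[:,:].min(0),lo.max(0),len(lo)); d=lo[:,:2]-lo[:,:2].mean(0); print("pin yaw pca",np.linalg.svd(d)[2][0],lo.mean(0))
hi=B[B[:,2]>.035]; print("ring hi",hi.round(3).tolist()[:30])
print(current_orientation())
move_ptp([.50,.10,.33],down(np.pi/2)); 
c=capture("wrist"); np.savez("/tmp/w1.npz",**c); cv2.imwrite("pics/w1.png",c["image"])
print("cam",-np.array(c["R"]).T@c["t"],"look",np.array(c["R"])[2],"K",c["intrinsics"][0][0], current_clock(),current_joint_pos())
pinstand(c)
E
```

```text
plate (array([564.7, 112.2]), array([172.4, 150. ]), 2.43)
spindle 64 [0.5647 0.1098 0.1126] [0.5557 0.0905 0.1081] [0.5759 0.12   0.1164]
[ 0.38493381 -0.2743291   0.00603341] [ 0.48312388 -0.19749957  0.01961463] 151
pin yaw pca [-0.99070372 -0.13603725] [ 0.4343782  -0.25122369  0.01159313]
ring hi [[0.46, -0.246, 0.056], [0.46, -0.248, 0.058], [0.46, -0.251, 0.055], [0.46, -0.254, 0.055], [0.46, -0.256, 0.057], [0.46, -0.26, 0.052], [0.46, -0.262, 0.052], [0.46, -0.266, 0.048], [0.46, -0.269, 0.046], [0.458, -0.239, 0.053], [0.457, -0.241, 0.054], [0.457, -0.244, 0.054], [0.457, -0.247, 0.053], [0.457, -0.249, 0.054], [0.457, -0.251, 0.056], [0.457, -0.254, 0.056], [0.457, -0.258, 0.05], [0.457, -0.26, 0.051], [0.457, -0.263, 0.051], [0.457, -0.265, 0.051], [0.457, -0.268, 0.049], [0.457, -0.271, 0.048], [0.455, -0.232, 0.051], [0.455, -0.233, 0.055], [0.455, -0.237, 0.05], [0.455, -0.238, 0.056], [0.455, -0.241, 0.056], [0.455, -0.272, 0.044], [0.455, -0.275, 0.043], [0.453, -0.231, 0.044]]
[ 8.10975547e-01 -5.85080046e-01 -4.22548512e-05 -2.70445828e-05]
cam [0.41833142 0.1003665  0.49261367] look [ 3.00531887e-01 -4.14513697e-04 -9.53771678e-01] K 339.12206642922564 3.4833 [ 6.06445986e-02  1.43042593e-01  1.54026051e+00 -1.84484767e-04
  1.45852698e+00 -1.50881066e+00]
plate (array([564.6, 117.5]), array([169.6, 150.2]), 2.23)
spindle 55339 [0.4784 0.0999 0.4172] [0.4665 0.0195 0.108 ] [0.5753 0.1816 0.4369]
```

View pics/w1.png

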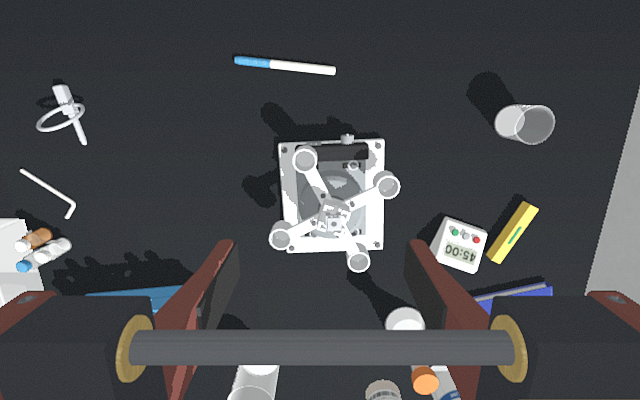

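Run:
```python
from h import *
c=dict(np.load("/tmp/w1.npz")); W=cloud(c).reshape(-1,3)
s=W[(W[:,2]>.107)&(W[:,2]<.12)&(abs(W[:,0]-.565)<.03)&(abs(W[:,1]-.112)<.03)]; print("spindle wrist",len(s),rect(s))
K,R,t=c["intrinsics"],c["R"],c["t"]; C=-R.T@t
cups=[]
for px in[(304,159),(388,186),(280,235),(358,258)]:
    d=R.T@np.linalg.inv(K)@[*px,1]; cups.append((C+d*(.078-C[2])/d[2])[:2])
cups=np.array(cups); print(cups.round(4),cups.mean(0).round(4))
a,b=cups[0]-cups[3],cups[1]-cups[2]; print(np.degrees(np.arctan2([a[1],b[1]],[a[0],b[0]])))
y=np.radians(2.35); u=np.array([np.cos(y),np.sin(y),0]); v=np.array([-u[1],u[0],0])
q=down(np.pi/2+y)
move_gripper(.05)
c0=np.array([.565,.112,0])
move_ptp(c0+[0,0,.16],q)
print(servo_line(c0+[0,0,.1075],rate=.08,contact_N=5), current_position())
hits=[]
for sg in(1,-1):
    r=servo_line(c0+v*sg*.024+[0,0,.1075],rate=.03,contact_N=3); p=np.array(current_position()); hits.append(p); print(r,p.round(4),np.round(current_force(),1))
    servo_line(c0+[0,0,.1075],rate=.06)
m=(hits[0]+hits[1])/2; print("center",m,"across",(m-c0)@v, "span",(hits[0]-hits[1])@v, current_clock(), current_finger_gap())
```

```text
spindle wrist 252 (array([565.4, 114.9]), array([19.6, 18.2]), 0.66)
[[0.4946 0.0791]
 [0.5293 0.1847]
 [0.5961 0.0456]
 [0.63   0.1498]] [0.5625 0.1148]
[-152.4054356   115.63935433]
False [0.56531958 0.11205541 0.10778852]
True [0.5641 0.1293 0.1073] [ 0.8 -2.   1.6]
True [0.5652 0.0983 0.1072] [1.  1.5 0.5]
center [0.56468001 0.11378585 0.10724225] across 0.0017974728000551008 span 0.03105708046859926 7.7417 0.050242153912762245
```

```bash
cat >> h.py <<'E'
Y=np.radians(2.35); U=np.array([np.cos(Y),np.sin(Y),0]); V=np.array([-U[1],U[0],0]); C0=np.array([.5652,.1138,0])
E
python3 - <<'E'
from h import *
def pose(deg,z,r=.045):
    a=np.radians(deg); return C0+[r*np.cos(a),r*np.sin(a),z], down(a-np.pi/2)
servo_line(C0+[0,0,.15],rate=.15)
p,q=pose(206.6,.12); move_ptp(p,q); p,q=pose(206.6,.066)
print(servo_line(p,rate=.1,contact_N=6)); 
print(move_gripper(.0), current_finger_gap(), np.round(current_force(),1))
for d in(213.5,220.5,227.35): servo_line(*pose(d,.066),rate=.03)
print(np.round(current_force(),1),np.round(current_position(),4),pose(227.35,.066)[0])
move_gripper(.05)
p,q=pose(227.35,.14); servo_line(p,rate=.15)
# go look at the pin
move_gripper(.06)
move_ptp([.42,-.27,.25],down(np.pi/2+.2)); c=capture("wrist"); np.savez("/tmp/w2.npz",**c); cv2.imwrite("pics/w2.png",c["image"])
t=capture("top"); np.savez("/tmp/top2.npz",**t)
i=t["image"]; cv2.imwrite("pics/mix.png",np.hstack([c["image"],cv2.resize(i[150:240,240:320],(356,400),interpolation=cv2.INTER_CUBIC)])[:,:,:])
m=cv2.imread("pics/mix.png"); cv2.imwrite("pics/mix.png",cv2.resize(m,None,fx=.8,fy=.8))
print(current_clock())
E
```

```text
False
False 0.01571284582553442 [ 0.9 -0.6  0.1]
[ 0.3 -1.   1.1] [0.5348 0.0808 0.066 ] [0.53471169 0.08070222 0.066     ]
14.2917
```

View pics/mix.png

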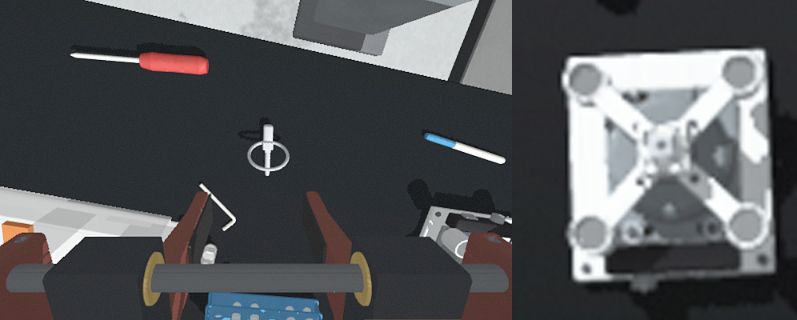

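Run:
```python
from h import *
c=dict(np.load("/tmp/w2.npz")); W=cloud(c); g=c["image"].min(2)>110
x0,y0=300,140
sub=W[y0:232,x0:370]; gm=g[y0:232,x0:370]
P=sub[gm&~np.isnan(sub[...,0])]; 
T=P[(P[:,2]>.0115)&(P[:,2]<.019)]; print("tab",len(T),rect(T))
L=P[(P[:,2]<.022)]; d=L[:,:2]-L[:,:2].mean(0); print("low",len(L),np.linalg.svd(d)[2][0])
N=P[(P[:,2]<.0105)&(P[:,2]>.001)]; print("N",N[np.argsort(N[:,0])][-25:].round(4).tolist())
e=T[np.argsort(T[:,0])]; print(e[:6].round(4).tolist(),e[-6:].round(4).tolist())
hi=P[P[:,2]>.04]; print("ring",hi.mean(0),hi.max(0))
cv2.imwrite("pics/pincrop.png",cv2.resize(c["image"][y0:232,x0:370],None,fx=6,fy=6,interpolation=cv2.INTER_CUBIC))
```

```text
tab 399 (array([ 423.6, -251.4]), array([37. , 51.6]), 12.5)
low 785 [0.97778503 0.2096102 ]
N [[0.4786, -0.2371, 0.0066], [0.479, -0.2578, 0.0018], [0.4793, -0.2422, 0.0077], [0.4796, -0.2383, 0.0083], [0.4798, -0.2408, 0.0091], [0.4801, -0.2368, 0.0061], [0.4802, -0.2394, 0.0073], [0.4804, -0.2432, 0.0051], [0.4807, -0.2509, 0.001], [0.4807, -0.2443, 0.001], [0.4808, -0.2456, 0.0017], [0.4809, -0.2418, 0.0067], [0.481, -0.2366, 0.0074], [0.4812, -0.2379, 0.0076], [0.4813, -0.2392, 0.0078], [0.4814, -0.2405, 0.0085], [0.4819, -0.2416, 0.0077], [0.4828, -0.2402, 0.0081], [0.4828, -0.2362, 0.0059], [0.4829, -0.2375, 0.0064], [0.4831, -0.2388, 0.0067], [0.4838, -0.2387, 0.0084], [0.4838, -0.2412, 0.0061], [0.484, -0.2399, 0.0086], [0.4841, -0.2372, 0.0069]]
[[0.4047, -0.251, 0.0126], [0.405, -0.2521, 0.0122], [0.4052, -0.2533, 0.0124], [0.4053, -0.2485, 0.0134], [0.4054, -0.2544, 0.0124], [0.4055, -0.2509, 0.015]] [[0.4426, -0.2688, 0.0151], [0.4427, -0.2736, 0.0185], [0.4428, -0.2526, 0.0118], [0.4431, -0.2538, 0.0118], [0.4434, -0.271, 0.0188], [0.4435, -0.2698, 0.0176]]
ring [ 0.45591505 -0.24434783  0.05047977] [ 0.4615696  -0.21846126  0.05634155]
```

View pics/pincrop.png

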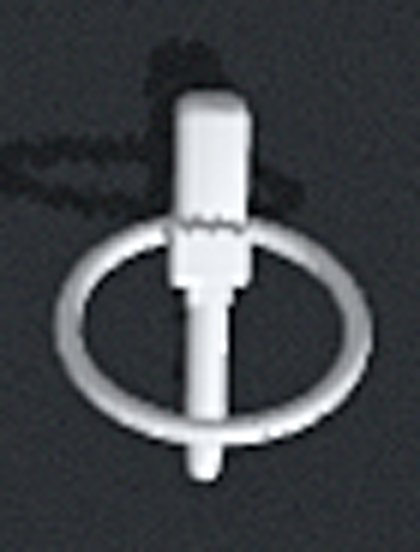

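Run:
```python
from h import *
c=dict(np.load("/tmp/w2.npz")); K,R,t=c["intrinsics"],c["R"],c["t"]; C=-R.T@t
def ray(px,z): d=R.T@np.linalg.inv(K)@[*px,1]; return C+d*(z-C[2])/d[2]
A=ray((300+213/6,140+112/6),.015); B=ray((300+205.5/6,140+470/6),.006); d=B-A; yaw=np.arctan2(d[1],d[0]); print(A,B,"yaw",yaw)
tip=ray((300+205/6,140+479/6),.004); print("tip",tip)
back=ray((300+213/6,140+94/6),.013); print("back",back)
u=np.array([np.cos(yaw),np.sin(yaw),0])
g=(tip-.072*u+back+.010*u)/2; g[2]=0; print("grip",g,(tip-back)@u)
q=down(np.pi/2+yaw)
move_gripper(.045)
move_ptp(g+[0,0,.10],q); print(servo_line(g+[0,0,.004],q,rate=.08,contact_N=5), current_position())
print(move_gripper(0),"gap",current_finger_gap()); z=current_position()[2]; print("zgrip",z)
servo_line(g+[0,0,.06],rate=.1); print("gap",current_finger_gap(),current_force(),current_clock())
move_ptp(C0-U*.13+[0,0,.17],down(np.pi/2+Y))
w=capture("wrist"); s=capture("scene"); cv2.imwrite("pics/held.png",np.hstack([w["image"][120:330,200:480],cv2.resize(s["image"][140:245,230:370],(280,210))])); np.savez("/tmp/w3.npz",**w); print(current_position(),current_clock())
```

```text
[ 0.40800337 -0.25338777  0.015     ] [ 0.48501526 -0.2379821   0.006     ] yaw 0.19743664970188696
tip [ 0.48775897 -0.23742347  0.004     ]
back [ 0.40483931 -0.25398689  0.013     ]
grip [ 0.41590138 -0.25178603  0.        ] 0.08455776999852226
False [ 0.41625414 -0.2520678   0.0044132 ]
False gap 0.0138447716106226
zgrip 0.004129796302488668
gap 0.01360229551087767 [ 0.14215008  0.24460547 -2.09812316] 18.0583
[0.43542377 0.10759521 0.16953929] 19.5667
```

View pics/held.png

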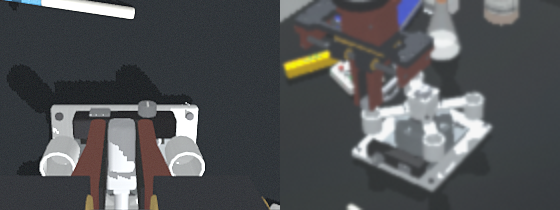

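```bash
cat >> h.py <<'E'
def st(p): p=np.array(p)-C0; return np.array([p@U,p@V,p[2]])*1000   # mm in drive frame
def wp(x,y,z): return C0+U*x/1000+V*y/1000+[0,0,z/1000]
E
python3 - <<'E'
from h import *
q=down(np.pi/2+Y); zt=100.1
servo_line(wp(-106,0,zt),q,rate=.1); sleep(.3); p=st(current_position()); print(p,current_orientation(),q)
off=np.array([0,-p[1],zt-p[2]]); 
servo_line(wp(-100,*(np.array([0,zt])+off[1:])),q,rate=.02); sleep(.2); print(st(current_position()),"f0",np.round(current_force(),1))
r=servo_line(wp(-80,*(np.array([0,zt])+off[1:])),q,rate=.015,contact_N=4)
print(r,st(current_position()),np.round(current_force(),1),np.round(current_torque(),2),current_clock(),off)
E
```

```text
[-1.05815578e+02  4.42730964e-02  1.00548680e+02] [6.92431899e-01 7.21483103e-01 3.29236220e-04 2.96336622e-04] [np.float64(0.6924580352830253), np.float64(0.7214581549694844), 0, 0]
[-1.00176037e+02 -5.48086494e-02  9.95858170e+01] f0 [-0.3 -0.2 -1.4]
True [-8.28567400e+01 -9.21460120e-02  9.89940584e+01] [-0.3  0.1  0.3] [ 0.11 -0.3  -0.01] 22.575 [ 0.         -0.0442731  -0.44867977]
```

Run:
```python
from h import *
q=down(np.pi/2+Y)
P=lambda:(np.round(st(current_position()),2),np.round(current_force(),1))
sleep(.2); print(*P()); sleep(.1); print(*P())
for z in(100.1,100.6):
    servo_line(wp(-84,0,z),q,rate=.02); sleep(.2); print("at",z,*P())
    r=servo_line(wp(-74,0,z),q,rate=.015,contact_N=5); print(r,*P(),np.round(current_torque(),2)); 
    if not r: break
print(current_clock())
```

```text
[-8.301e+01 -8.000e-02  9.881e+01] [ 1.4 -0.3  0.5]
[-8.320e+01 -7.000e-02  9.874e+01] [0.6 0.3 0.7]
at 100.1 [-8.425e+01  1.000e-02  9.996e+01] [ 0.2 -0.1 -1.1]
True [-8.266e+01 -3.000e-02  9.932e+01] [ 0.  -0.  -0.4] [ 0.02 -0.23 -0.04]
at 100.6 [-84.12  -0.   100.51] [ 0.4  0.1 -1.8]
False [-73.62  -0.   100.69] [0.9 0.6 0.5] [ 0.04 -0.24  0.01]
24.975
```

Run:
```python
from h import *
q=down(np.pi/2+Y); z=100.6
P=lambda:(np.round(st(current_position()),2),np.round(current_force(),1),np.round(current_torque(),2))
for x,n,v in((-52,7,.03),(-40,8,.012)):
    r=servo_line(wp(x,0,z),q,rate=v,contact_N=n); print(r,*P())
    if r: break
sleep(.3); print(*P(),current_finger_gap(),current_clock())
s=capture("scene"); cv2.imwrite("pics/s5.png",s["image"]); w=capture("wrist"); cv2.imwrite("pics/w5.png",w["image"])
```

```text
False [-51.39  -0.   100.69] [ 1.5 -0.  -1.3] [ 0.17 -0.33  0.  ]
True [-4.397e+01 -5.000e-02  9.974e+01] [0.2 0.4 1.6] [ 0.08 -0.37  0.  ]
[-4.424e+01 -5.000e-02  9.960e+01] [2.3 0.2 2.7] [ 0.16 -0.59  0.02] 0.013559267116281633 26.9833
```

Run:
```python
from h import *
q=down(np.pi/2+Y)
P=lambda:(np.round(st(current_position()),2),np.round(current_force(),1),np.round(current_torque(),2))
servo_line(wp(-44.6,0,100.5),q,rate=.02); sleep(.15); print(*P())
r=servo_line(wp(-41,0,100.5),q,rate=.01,contact_N=8); print(r,*P())
sleep(.2); print(*P())
move_gripper(.034); sleep(.2); print(*P())
servo_line(wp(-48,0,150),q,rate=.15)
move_ptp(wp(-105,0,200),q); sleep(.1)
w=capture("wrist"); np.savez("/tmp/w6.npz",**w); s=capture("scene"); np.savez("/tmp/s6.npz",**s)
i=w["image"]; print([proj(w,wp(x,0,100)) for x in(-60,0,30)], [proj(s,wp(x,0,100)) for x in(-60,0,30)],current_clock())
a,b=proj(w,wp(0,0,100)),proj(s,wp(0,0,100))
def crop(c,p,h): x,y=np.clip(p.astype(int),h,[640-h,400-h]); return cv2.resize(c["image"][y-h:y+h,x-h:x+h],(400,400),interpolation=cv2.INTER_CUBIC)
cv2.imwrite("pics/c6.png",np.hstack([crop(w,a,75),crop(s,b,35)]))
```

```text
[-4.5270e+01 -2.0000e-02  1.0027e+02] [ 0.2  0.2 -0.2] [ 0.07 -0.24 -0.01]
False [-4.375e+01 -5.000e-02  9.969e+01] [-4.9  0.   1.9] [0.02 0.81 0.02]
[-4.379e+01 -4.000e-02  9.971e+01] [-5.6  0.3  2.3] [ 0.03  0.78 -0.01]
[-4.0940e+01 -2.0000e-02  1.0053e+02] [-1.4  0.5  0. ] [ 0.04 -0.19  0.04]
[array([320.23849227, 250.46618073]), array([320.34755936, 311.0382608 ]), array([320.39741175, 338.7245531 ])] [array([289.67434049, 197.67806597]), array([301.18060914, 186.98289576]), array([306.69633655, 181.85598231])] 30.0083
```

View pics/c6.png

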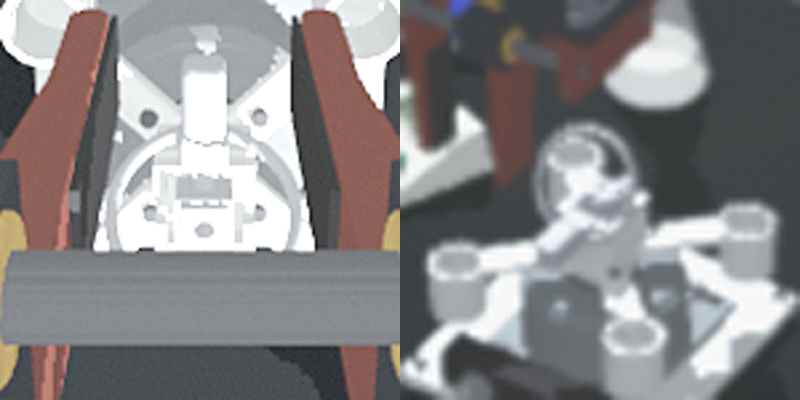

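Run:
```python
from h import *
w=dict(np.load("/tmp/w6.npz")); W=cloud(w).reshape(-1,3); W=W[~np.isnan(W[:,0])]-C0
p=np.stack([W@U,W@V,W[:,2]],1)*1000
m=(p[:,2]>85)&(p[:,2]<160)&(abs(p[:,1])<32)&(p[:,0]>-75)&(p[:,0]<40); p=p[m]
for x in range(-62,30,2):
    s=p[(p[:,0]>=x)&(p[:,0]<x+2)&(abs(p[:,1])<6)]; o=p[(p[:,0]>=x)&(p[:,0]<x+2)&(abs(p[:,1])>8)&(abs(p[:,1])<16)]
    print(x,len(s),np.round(np.percentile(s[:,2],[10,50,90]),1) if len(s) else "", len(o),np.round(np.percentile(o[:,2],[10,50,90]),1) if len(o) else "")
b=p[(abs(p[:,1])<9)&(p[:,0]<-35)&(p[:,2]>104)]; print("tab y",np.percentile(b[:,1],[1,50,99]),b[:,0].min())
r=p[(p[:,2]>118)]; print("ring hi",len(r),r.mean(0) if len(r) else"",r.max(0) if len(r) else "")
```

```text
-62 0  0 
-60 0  0 
-58 0  0 
-56 79 [ 99.4 104.9 109.1] 0 
-54 51 [102.  109.8 110.9] 0 
-52 29 [109.9 110.6 111.3] 0 
-50 31 [109.6 110.6 111.2] 0 
-48 31 [109.8 110.3 110.8] 0 
-46 30 [109.9 110.6 111.8] 0 
-44 31 [109.8 110.8 111.4] 0 
-42 31 [109.8 110.8 111.4] 0 
-40 27 [110.  111.  111.6] 0 
-38 29 [109.9 110.6 111.7] 0 
-36 32 [109.9 110.9 111.8] 0 
-34 31 [110.3 111.1 112.2] 0 
-32 21 [110.2 110.8 111.3] 0 
-30 12 [108.4 109.2 110. ] 33 [100.6 102.6 104.1]
-28 31 [107.7 108.4 109.2] 55 [101.8 103.6 105.3]
-26 27 [107.9 108.6 109.2] 24 [103.2 104.6 107.4]
-24 28 [107.1 108.4 109.2] 4 [103.9 106.2 107.7]
-22 34 [107.9 108.4 109. ] 2 [106.4 107.  107.6]
-20 20 [107.7 108.6 109.1] 2 [107.4 107.5 107.6]
-18 9 [107.3 108.1 108.2] 107 [ 91.7  99.1 103.4]
-16 11 [104.  104.4 104.9] 70 [ 93.8 102.1 104.3]
-14 21 [103.5 104.6 105.3] 29 [102.8 103.5 104.2]
-12 14 [102.9 104.6 105.7] 10 [102.9 104.  104.4]
-10 116 [101.3 107.1 111.7] 54 [ 99.7 103.8 110.4]
-8 54 [110.9 113.1 114.4] 39 [ 96.7 103.2 112. ]
-6 26 [112.5 114.  114.4] 23 [ 96.2 100.5 113.8]
-4 33 [113.  114.1 114.7] 22 [ 96.1  97.3 113. ]
-2 25 [113.3 113.8 115.1] 21 [ 96.3  97.  112.2]
0 24 [112.9 114.  114.5] 28 [ 95.6  96.8 113.4]
2 35 [113.3 114.2 114.8] 31 [ 95.4  96.8 113. ]
4 23 [113.7 114.2 114.8] 41 [ 95.7  97.1 112. ]
6 21 [113.5 114.  114.6] 62 [ 96.6 101.3 104.7]
8 2 [112.7 112.8 112.9] 28 [ 96.4 103.4 110.7]
10 0  27 [ 96.2 102.7 104.2]
12 0  47 [ 96.8 101.8 104.3]
14 0  33 [ 98.2 103.3 104.1]
16 0  1 [102.7 102.7 102.7]
18 0  0 
20 0  0 
22 0  0 
24 0  0 
26 0  0 
28 0  0 
tab y [-6.11913332  0.63826678  7.36459654] -55.20811829446797
ring hi 279 [-14.6552674    0.48802206 127.5555769 ] [ -9.47865108  31.11604123 137.65803752]
```

Run:
```python
from h import *
q=down(np.pi/2+Y)
P=lambda:(np.round(st(current_position()),1),np.round(current_force(),1),round(current_clock(),2))
move_gripper(.015); print("gap",current_finger_gap())
move_ptp(wp(-48,0,160),q)
for x,z,v in((-46,140,.08),(0,137,.06),(-2,146,.08),(12,146,.08),(12,119,.06),(13,123,.08),(30,123,.08),(30,108,.05)):
    r=servo_line(wp(x,0,z),q,rate=v,contact_N=8); print((x,z),r,*P())
    if r: break
c=capture("top"); s=capture("scene"); np.savez("/tmp/s7.npz",**s)
b=proj(s,wp(0,0,100)).astype(int); cv2.imwrite("pics/c7.png",cv2.resize(s["image"][b[1]-40:b[1]+40,b[0]-40:b[0]+40],(480,480),interpolation=cv2.INTER_CUBIC))
```

```text
gap 0.014904097809138726
(-46, 140) False [-46.8   0.  140.1] [-0.3  0.7 -0.4] 31.31
(0, 137) False [ -0.   0. 137.] [ 0.1 -0.3  0.9] 32.23
(-2, 146) False [ -1.8   0.  146.9] [-0.6  0.5 -0.3] 32.49
(12, 146) False [ 12.4  -0.  145.9] [-0.4  0.5 -1.3] 32.82
(12, 119) False [ 11.3  -0.  118.4] [ 0.4 -0.2 -0.7] 33.42
(13, 123) False [1.360e+01 1.000e-01 1.237e+02] [ 0.5 -0.   0.9] 33.67
(30, 123) False [ 30.4  -0.  123. ] [-1.3  0.1 -0.3] 34.03
(30, 108) False [ 29.4  -0.  107.4] [0.2 0.1 0.8] 34.48
```

View pics/c7.png

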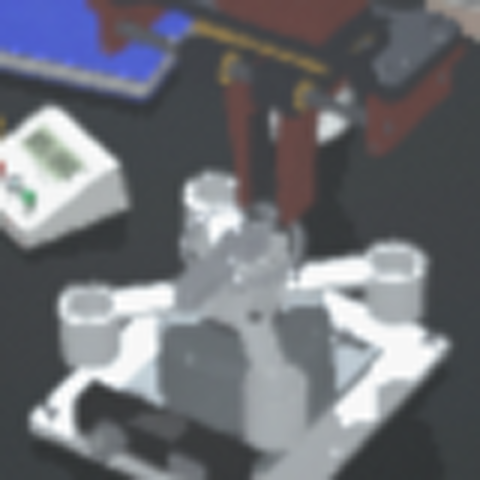

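Run:
```python
from h import *
q=down(np.pi/2+Y)
P=lambda:(np.round(st(current_position()),1),np.round(current_force(),1),round(current_clock(),2))
for z in(104,101,99.5,98,96.5,95,94):
    r=servo_line(wp(30.5,0,z),q,rate=.02,contact_N=13); sleep(.1); print(z,r,*P())
    if r: break
```

```text
104 False [ 30.9   0.  104.3] [1.2 0.5 2.7] 35.03
101 False [ 31.3   0.  101.3] [ 2.4 -0.2  3.1] 35.43
99.5 False [29.2 -0.  98.7] [ 0.1  0.3 -0.3] 35.78
98 False [30.3 -0.  97.8] [ 0.8 -0.3 -0.2] 36.13
96.5 False [30.5 -0.  96.5] [ 0.1 -0.4 -0. ] 36.48
95 False [30.6  0.  95.1] [-0.4  0.3  2. ] 36.83
94 False [30.6 -0.  94.1] [-0.  -0.1  2.9] 37.18
```

Run:
```python
from h import *
q=down(np.pi/2+Y)
servo_line(wp(31,0,150),q,rate=.12)
move_ptp(wp(-80,0,240),q); sleep(.2)
w=capture("wrist"); s=capture("scene")
a,b=proj(w,wp(0,0,100)),proj(s,wp(0,0,100))
def crop(c,p,h): x,y=np.clip(p.astype(int),h,[640-h,400-h]); return cv2.resize(c["image"][y-h:y+h,x-h:x+h],(400,400),interpolation=cv2.INTER_CUBIC)
cv2.imwrite("pics/c8.png",np.hstack([crop(w,a,65),crop(s,b,35)]))
for n,c in(("w",w),("s",s)):
    W=cloud(c).reshape(-1,3); W=W[~np.isnan(W[:,0])]-C0; p=np.stack([W@U,W@V,W[:,2]],1)*1000
    rho=np.hypot(p[:,0],p[:,1]); 
    for x0,x1 in((-30,-18),(-10,0),(0,10),(10,18),(18,24),(24,32)):
        r=p[(p[:,0]>x0)&(p[:,0]<x1)&(rho>24.5)&(rho<30)&(p[:,2]>85)&(p[:,2]<150)]
        if x0==24: r=p[(p[:,0]>x0)&(p[:,0]<x1)&(abs(p[:,1])<14)&(p[:,2]>85)&(p[:,2]<150)]
        print(n,x0,len(r),np.percentile(r[:,2],[10,50,90]).round(1) if len(r) else "")
    b=p[(abs(p[:,1])<9)&(p[:,0]<-35)&(p[:,0]>-70)&(p[:,2]>104)&(p[:,2]<116)]; print("tab back",np.percentile(b[:,0],1),np.median(b[:,1]))
print(current_clock(),current_force())
```

```text
w -30 130 [101.5 107.5 109.1]
w -10 0 
w 0 0 
w 10 0 
w 18 21 [95.6 96.3 98. ]
w 24 93 [95.2 96.8 97.9]
tab back -55.05219580580198 0.5933608792048802
s -30 18 [ 97.2 102.7 108. ]
s -10 4 [97.9 99.3 99.6]
s 0 7 [97.5 98.6 99.6]
s 10 5 [94.9 97.3 99.5]
s 18 2 [94.8 94.9 95. ]
s 24 3 [95.3 95.6 95.9]
tab back -59.28911069091091 -1.9880889072526866
38.725 [-0.35467909  0.51827973  0.30083477]
```

View pics/c8.png

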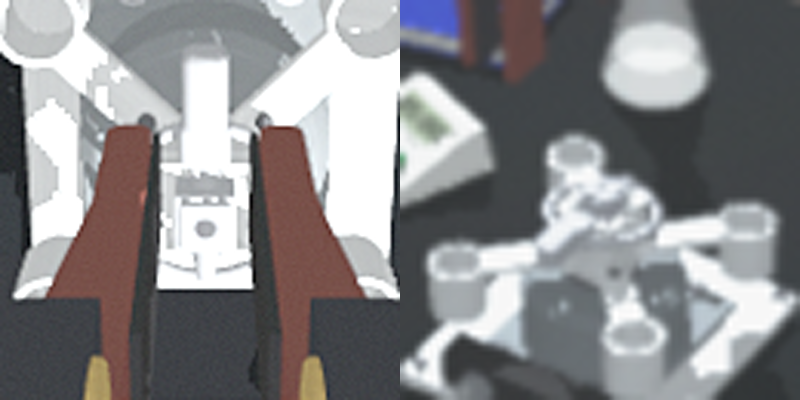

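```bash
python3 -c "
from h import *
close_job(); print(current_clock())"
```

```text
the job is handed in; nothing more can be done
the job is handed in; nothing more can be done
```

The vial rotor is locked onto its drive and the job is handed in, after about 39 s of the 72 s allowed. `close_job()` reports no verdict, so what follows rests on my own checks.

**What I did:**
- **Finding the hole:** I touched both sides of the spindle to find its middle across the hole.
- **Rotor:** I gripped one rotor arm and turned it about 21° counterclockwise, until a slot lined up with the cross hole.
- **Pin:** I gripped it by the tab and fed it in gently. It stopped twice against the drive, the second time at about the spindle face. It went through once I raised it about 0.5 mm.
- **Ring:** I flipped it over the spindle and pressed it down either side of the nose until it snapped.

**Last checks:**
- **Pin:** The wrist camera puts the tab's back end 55.1 mm from the spindle axis, and 55 mm means fully home. The tab is about 0.6 mm off the axis sideways. A last push of about 5 N moved it no further.
- **Ring:** The pressing force rose to about 3 N (the task says about 5 N), then dropped at about 99 mm height. The top of the ring's far side now reads about 97 mm, which is an angle of about -0.09 rad.
- **Rotor:** The slot lined up in the camera picture after turning. I did not measure its angle again after the pin went in.
- **Robot:** The gripper is clear and the force reading is back to about zero.

**Disagreements and gaps:**
- The scene camera put the tab's back end at -59 mm. It had few points on it, so I relied on the wrist camera and the contact stop.
- The pin travelled about 2 mm further than I expected after touching the spindle face. It may have slipped slightly in the grip.
- I never measured the vials and beaker again. The arm worked well away from all of them.

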